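# Line up the condiments by height

### The arm

A 6-joint arm with a two-finger parallel gripper is mounted at the origin on the work surface; the furniture and walls round the work are solid. World frame = base frame: x ahead of the robot, y to its left, z up, the work surface at z = 0. Lengths are in mm, angles in rad, forces in N, time in s.
With the tool pointing down it reaches from about 350 to 775 mm from the base axis. Payload 7.3 kg.
Tool frame: the origin (TCP) lies on the centre line of the jaws, within the pads' length; the fingertips stand 17 mm ahead of it and the grasp point (between the pads) lies 2 mm behind it; z points along the fingers, y is the line along which they close (so a half turn about z gives the same grasp; the last joint's range is limited). The gripper opens to 92 mm and grips with 3 to 60 N. Pads are 19 mm wide; open, the fingers measure 130 mm over their backs; the gripper's body (75 mm by 190 mm) begins 47 mm behind the grasp point.
Start: joints at [-1.352, 0.342, 1.524, -0, 1.275, -0.146], TCP at [187.323, -490.462, 243.741] pointing down, gripper open.
Joint ranges: [-2.53, 2.53], [-0.77, 2.02], [0.04, 2.7], [-1, 4.14], [0.28, 2.66], [-3.11, 3.11]. Speed limits (rad/s): [2.57, 2.57, 3.14, 3.14, 3.14, 3.14].

### API

Orientations are given as [roll, pitch, yaw] about the fixed x, y, z axes, in that order (R = Rz(yaw) Ry(pitch) Rx(roll)).
In Python, from plant import bot gives the robot as it stands. The module is installed in compiled form; this text tells all that it offers.
- The arm moves only by the shell command python3 -m pendant 'ROWS'. ROWS is JSON, a list of rows, each a list of 3 entries, a list of its own where there are three numbers: the shift along the world's x, y, z as a fraction of full scale, then the turn, a rotation vector about the world's x, y, z as a fraction of full scale, then the opening, from -1 (shut) to 1 (fully open), so that 0 is half open. In form: [[[tx, ty, tz], [rx, ry, rz], claw], ...]. A call has exactly 10 rows; each row shifts and turns the commanded pose from where the row before left it; what a row does not reach is not made up. Full scale, the value 1, is 30 mm for a shift and 0.12 rad for a turn. A row lasts 1/12 s, in which the tool goes at most 41.7 mm and 7.16 degrees, less where a joint would pass 70% of its speed; a pose out of reach is approached as far as the arm can. A call with a number of a shift or a turn outside -1 to 1 is refused whole. A call with a gripper value outside its range is refused whole. The fingers move at their own pace and stop on an object; the grip force is fixed at half the most. Time passes only in rows, so rows that do not move let the fingers close, or fill a call up. It gives the time, the measured TCP pose, the force, the opening and the grip force at its end, in the units of the state.
- bot.get_obs(): the state, without advancing time (a new reading comes with each control period).
- bot.capture(name): name is "side" or "top"; returns the picture (400x640x3 uint8, blue, green, red); there is no depth.
- bot.camera_params(name): a dict with "fovy" (degrees; the focal length in pixels is half the picture's height over the tangent of half this angle, whatever the lens; pixels are square), "cx", "cy" (the principal point, pixels), "camera_from_world" (4x4, takes a point from world to camera coordinates). Camera axes: x right, y down, z forward; pixel columns grow to the right and rows downward; lengths in mm; the calibration is good to about 2 mm. A picture is of the moment at which its call begins. camera_params takes no time and is no camera call.
- bot.close_job(): hands the job in; it is judged then, once.
The state is a dict: "time": time; "joint_positions": joint angles; "dq": joint speeds; "tau": joint torques, N m; "tool_pos": TCP position; "tcp_rot": TCP orientation; "contact_force": force on the tool from outside, world axes, zero at the start; "moment": the same for the moment, N m; "grip_width": finger opening in mm; "finger_force": force on a finger pad.
Only numpy, scipy, OpenCV 4.12 (cv2) and the standard library are available. Lean on these libraries where they do the work, as an engineer would, in place of code of your own. Each camera call takes 0.05 s, during which the arm holds its last target. There are 200 camera calls.

### The job

Set up the condiment board for the table: stand the pepper mill, the loose spice jar, the honey jar and the tomato tin upright on its four cork pads in order of height, the tallest on the pad next to the board's raised handle and stepping down to the shortest at the other end. Centre each one on its own pad, and leave the garlic bulb where it is.

Things in the scene. Friction and masses are not known exactly. Their poses are not given: they have to be found in the camera images.
- mill_centre (a point): Brown turned wooden pepper mill, 58 mm across at the foot, 150 mm tall, with a small metal knob on top; the head (11 to 41 mm below the top) is up to 50 mm across. It does not come apart. The point is on its axis, half-way up (75 mm above its foot); z is its upright axis. Stands loose on the table, about 0.18 kg.
- spice_jar_centre (a point): Slim round spice jar with dark cap, 41 mm across, 105 mm tall, standing loose on the bare table (not one of the jars in the wooden tray at the left). The point is on its axis, half-way up (52.5 mm above its foot); z is its upright axis. About 0.11 kg.
- honey_centre (a point): Round honey jar with a broad screw lid, 60 mm across, 85 mm tall. The point is on its axis, half-way up (42.5 mm above its foot); z is its upright axis. Loose on the table, about 0.31 kg.
- tin_centre (a point): Small round tomato tin, 57 mm across, 72 mm tall. The point is on its axis, half-way up (36 mm above its foot); z is its upright axis. Loose on the table, about 0.18 kg.
- garlic_centre (a point): Garlic bulb, about 60 mm across and 58 mm tall, loose among the four containers; a bystander to be left alone. The point is half-way up, 29 mm above the table.
- pad_1: First of the four identical round cork pads, 72 mm across and 4 mm thick, set in a straight row with centres 90 mm apart on a fixed wooden board (100 x 480 mm, 18 mm thick, lying on the table). Its z axis is up, its y axis runs along the row towards the pads of higher number. Origin at the centre of its underside, 18 mm above the table; its top is 22 mm above the table. Fixed.
- pad_2: Second of the four identical round cork pads, 72 mm across and 4 mm thick, set in a straight row with centres 90 mm apart on a fixed wooden board (100 x 480 mm, 18 mm thick, lying on the table). Its z axis is up, its y axis runs along the row towards the pads of higher number. Origin at the centre of its underside, 18 mm above the table; its top is 22 mm above the table. Fixed.
- pad_3: Third of the four identical round cork pads, 72 mm across and 4 mm thick, set in a straight row with centres 90 mm apart on a fixed wooden board (100 x 480 mm, 18 mm thick, lying on the table). Its z axis is up, its y axis runs along the row towards the pads of higher number. Origin at the centre of its underside, 18 mm above the table; its top is 22 mm above the table. Fixed.
- pad_4: Fourth of the four identical round cork pads, 72 mm across and 4 mm thick, set in a straight row with centres 90 mm apart on a fixed wooden board (100 x 480 mm, 18 mm thick, lying on the table). Its z axis is up, its y axis runs along the row towards the pads of higher number. Origin at the centre of its underside, 18 mm above the table; its top is 22 mm above the table. Fixed.
- handle: Carrying handle of the board: a dark steel loop, 76 mm wide across the board and 43 mm high above the board, on a dark strip. It stands at one end of the row, 75 mm beyond the centre of the last pad there: beside pad_1 or beside pad_4, differently at each start. The other end carries only a flat dark strip 6 mm high. Origin at the centre of its foot, 18 mm above the table. Fixed.

How it is judged:
By the outcome, as a careful person would: the job done as asked, in the order asked, and still so for the second after the job is handed in, with the robot touching nothing.
It also fails if it takes over 120 s, if anything falls off the work surface, if the arm or the gripper's body presses on something with over 40 N, if the wrist force passes 120 N, or if a joint passes its speed limit or range.

## Working session

There is one attempt and no reset: what is moved stays moved. The work goes in short steps, Python scripts to look and compute and a shell command to move; the robot and the scene stay as the last step left them, time stands still between calls to the robot, and variables do not carry over. Pictures are saved under pics/ and viewed, at most 14 in all, crops included, and the job is handed in when it is done.

```bash
mkdir -p pics
python3 - <<'E'
from plant import bot
import cv2
for n in("top","side"):
    cv2.imwrite(f"pics/{n}0.png",bot.capture(n)); p=bot.camera_params(n); print(n,p)
o=bot.get_obs(); print(o)
E
```

```text
top {'fovy': 47.98348081116799, 'cx': 312.79620983225914, 'cy': 200.51967627697243, 'camera_from_world': array([[ 2.84175719e-02, -9.99575558e-01, -6.41447809e-03,
        -1.82942231e+01],
       [-9.92136555e-01, -2.74224210e-02, -1.22119068e-01,
         5.21139082e+02],
       [ 1.21891335e-01,  9.83436561e-03, -9.92494729e-01,
         1.18299304e+03],
       [ 0.00000000e+00,  0.00000000e+00,  0.00000000e+00,
         1.00000000e+00]])}
side {'fovy': 55.44929406196291, 'cx': 321.43202659866074, 'cy': 191.83662730729682, 'camera_from_world': array([[ 9.99771504e-01,  1.79077661e-02,  1.16726952e-02,
        -5.17296918e+02],
       [ 1.96474759e-02, -5.54698585e-01, -8.31819365e-01,
         7.24949665e+01],
       [-8.42119913e-03,  8.31858637e-01, -5.54923681e-01,
         9.03230933e+02],
       [ 0.00000000e+00,  0.00000000e+00,  0.00000000e+00,
         1.00000000e+00]])}
{'time': 0.1, 'joint_positions': array([-1.35201272e+00,  3.42656710e-01,  1.52491317e+00, -4.31646328e-05,
        1.27541485e+00, -1.46000866e-01]), 'dq': array([-0.00144159, -0.00060881, -0.00130355, -0.00088056,  0.00063058,
        0.00090627]), 'tau': array([ 1.60264401e-03, -4.32004130e+01, -2.44694245e+01,  7.18266447e-02,
        5.25573897e-02, -6.37243056e-05]), 'tool_pos': array([ 187.22614711, -490.11401894,  243.115454  ]), 'tcp_rot': array([-3.14020939e+00, -1.61683795e-04,  3.64796956e-01]), 'contact_force': array([-0.55948866,  0.87961186, -0.61657632]), 'moment': array([-0.01522219,  0.01657788, -0.01774933]), 'finger_force': 0.0, 'grip_width': 91.57003929574515}
```

View pics/top0.png

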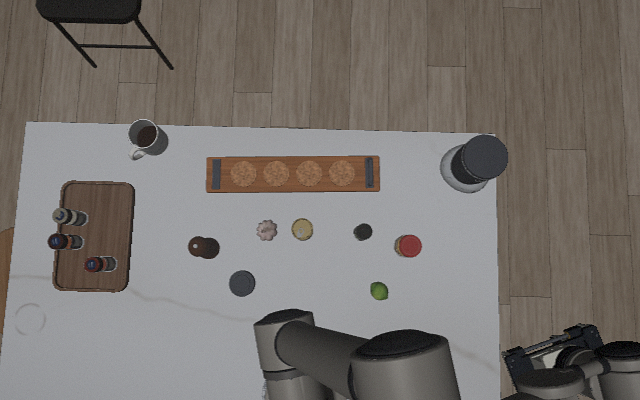

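View pics/side0.png

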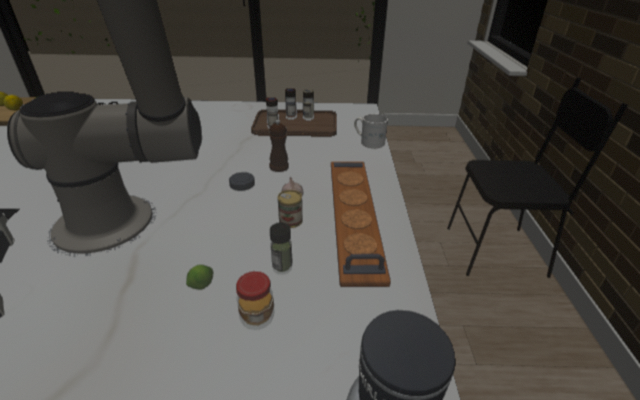

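Top: the board's pads are at (243,174) to (342,173), mill (203,247), garlic (267,230), tin (302,229), spice jar (363,232), honey (408,246). The side view shows the handle loop at its near end (365,263), which is low y. I'll enlarge both to measure.

Run:
```python
import cv2
t=cv2.imread("pics/top0.png")[145:275,180:440]; s=cv2.imread("pics/side0.png")[110:330,220:400]
cv2.imwrite("pics/tc.png",cv2.resize(t,None,fx=3,fy=3,interpolation=cv2.INTER_CUBIC))
cv2.imwrite("pics/sc.png",cv2.resize(s,None,fx=2.7,fy=2.7,interpolation=cv2.INTER_CUBIC))
```

```text
(no output)
```

View pics/tc.png

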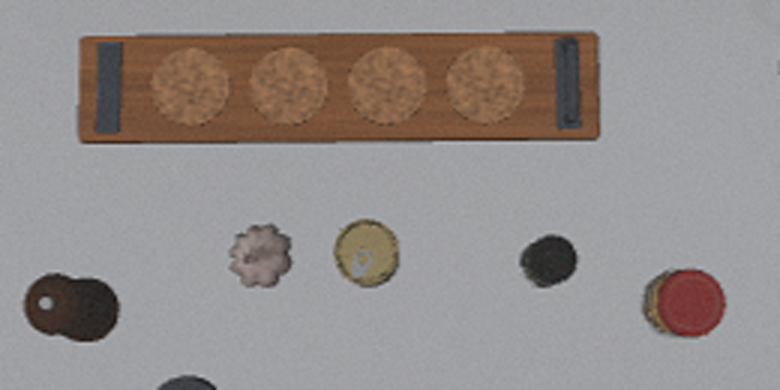

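View pics/sc.png

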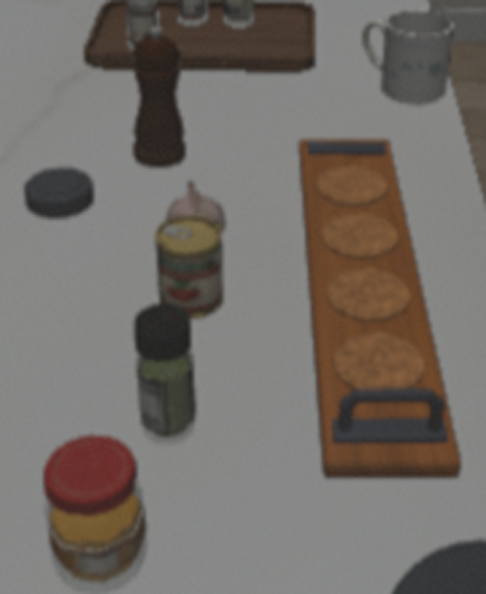

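Enlarged views: the handle loop is at the low-y end (right end in top), beside the pad at crop (485,86). The order from there is mill, spice, honey, tin. Now I'll turn these into positions from both cameras.

```bash
cat > h.py <<'E'
from plant import bot
import numpy as np
def ray(n,u,v):
    p=bot.camera_params(n);f=200/np.tan(np.radians(p["fovy"]/2));M=p["camera_from_world"];R=M[:3,:3]
    return -R.T@M[:3,3],R.T@np.array([(u-p["cx"])/f,(v-p["cy"])/f,1])
def at(n,u,v,z):
    c,d=ray(n,u,v);return (c+d*(z-c[2])/d[2]).round(1)
def tri(a,b):
    c1,d1=ray("top",*a);c2,d2=ray("side",*b);s=np.linalg.lstsq(np.c_[d1,-d2],c2-c1,rcond=None)[0]
    return ((c1+d1*s[0]+c2+d2*s[1])/2).round(1)
T=lambda u,v:((u+.5)/3-.5+180,(v+.5)/3-.5+145)
S=lambda u,v:((u+.5)/2.7-.5+220,(v+.5)/2.7-.5+110)
E
python3 - <<'E'
from h import *
for n,t,s,z in [("mill",(45,303),(157,40),150),("spice",(552,259),(163,318),105),("honey",(691,303),(91,468),85),("tin",(369,252),(190,237),72),
 ("p_a",(191,86),(353,185),22),("p_b",(289,86),(360,234),22),("p_c",(388,86),(369,293),22),("p_d",(485,86),(380,360),22)]:
    print(n,at("top",*T(*t),z),at("side",*S(*s),z),tri(T(*t),S(*s)))
print("garlic",at("top",*T(261,256),29)); print("millfoot",at("top",*T(86,309),8))
# board corners
for q in [(79,37),(599,33),(600,139),(79,143)]: print(at("top",*T(*q),18))
E
```

```text
mill [389.4 277.  150. ] [394.3 245.3 150. ] [389.5 281.2 134.2]
spice [ 438.7 -134.6  105. ] [ 439.3 -134.3  105. ] [ 439.  -134.5  105.1]
honey [ 405.9 -255.2   85. ] [ 406.9 -258.    85. ] [ 406.1 -255.7   82.5]
tin [442.3  20.1  72. ] [444.4  15.2  72. ] [443.1  20.3  68.4]
p_a [592.6 189.4  22. ] [593.1 185.9  22. ] [593.3 189.9  19.5]
p_b [595.1  99.6  22. ] [595.7  98.1  22. ] [595.6  99.7  20.8]
p_c [597.6   9.   22. ] [598.9   7.5  22. ] [598.5   9.   20.7]
p_d [600.  -79.8  22. ] [602.6 -79.7  22. ] [601.3 -79.7  21.8]
garlic [438.5 118.1  29. ]
millfoot [387.1 277.5   8. ]
[636.5 295.8  18. ]
[ 653.2 -184.    18. ]
[ 554.5 -185.9   18. ]
[537.7 290.1  18. ]
```

Both cameras agree to within a few mm, and pad spacing comes out at 90 mm as it should. Targets: tin to (593,189.5), honey to (595.4,99.4), spice to (598,9), mill to (600.5,-80). The jaws will close along x (yaw π/2), and honey goes first.

```bash
python3 -m pendant '[[[0.73,0.78,0],[0,0,1],1],[[0.73,0.78,0],[0,0,1],1],[[0.73,0.78,0],[0,0,1],1],[[0.73,0.78,0],[0,0,1],1],[[0.73,0.78,0],[0,0,1],1],[[0.73,0.78,0],[0,0,1],1],[[0.73,0.78,0],[0,0,1],1],[[0.73,0.78,0],[0,0,1],1],[[0.73,0.78,0],[0,0,1],1],[[0.73,0.78,0],[0,0,1],1]]'
```

```text
time: 0.93
tool_pos: [407.0, -255.0, 243.5]
tcp_rot: [-3.141, -0.0, 1.571]
contact_force: [0.1, 0.0, -0.5]
grip_width: 92.0
finger_force: 0.0
```

```bash
python3 -m pendant '[[[0,0,-1],[0,0,0],1],[[0,0,-1],[0,0,0],1],[[0,0,-1],[0,0,0],1],[[0,0,-1],[0,0,0],1],[[0,0,-1],[0,0,0],1],[[0,0,-0.8],[0,0,0],1],[[0,0,-0.5],[0,0,0],1],[[0,0,-0.38],[0,0,0],1],[[0,0,0],[0,0,0],1],[[0,0,0],[0,0,0],-1]]'
python3 -m pendant '[[[0,0,0],[0,0,0],-1],[[0,0,0],[0,0,0],-1],[[0,0,0],[0,0,0],-1],[[0,0,0],[0,0,0],-1],[[0,0,0],[0,0,0],-1],[[0,0,0],[0,0,0],-1],[[0,0,0],[0,0,0],-1],[[0,0,0],[0,0,0],-1],[[0,0,0],[0,0,0],-1],[[0,0,0],[0,0,0],-1]]'
```

```text
time: 1.77
tool_pos: [406.0, -256.2, 42.9]
tcp_rot: [-3.14, -0.001, 1.565]
contact_force: [-0.1, -0.1, 1.0]
grip_width: 88.4
finger_force: 0.0
time: 2.6
tool_pos: [406.3, -256.6, 44.0]
tcp_rot: [3.141, 0.0, 1.565]
contact_force: [-2.3, 0.1, 6.5]
grip_width: 60.5
finger_force: 30.0
```

```bash
python3 -m pendant '[[[0,0,0.5],[0,0,0],-1],[[0,0,1],[0,0,0],-1],[[0,0,1],[0,0,0],-1],[[0,0,1],[0,0,0],-1],[[0.2,0.4,0.5],[0,0,0],-1],[[0.4,0.8,0],[0,0,0],-1],[[0.5,0.95,0],[0,0,0],-1],[[0.5,0.95,0],[0,0,0],-1],[[0.5,0.95,0],[0,0,0],-1],[[0.5,0.95,0],[0,0,0],-1]]'
python3 -m pendant '[[[0.5,0.95,0],[0,0,0],-1],[[0.5,0.95,0],[0,0,0],-1],[[0.5,0.95,0],[0,0,0],-1],[[0.5,0.95,0],[0,0,0],-1],[[0.5,0.95,0],[0,0,0],-1],[[0.5,0.95,0],[0,0,0],-1],[[0.5,0.95,0],[0,0,0],-1],[[0.2,0.2,0],[0,0,0],-1],[[0,0,0],[0,0,0],-1],[[0,0,0],[0,0,0],-1]]'
```

```text
time: 3.43
tool_pos: [484.4, -104.9, 162.9]
tcp_rot: [-3.141, -0.0, 1.564]
contact_force: [-0.3, -0.3, -3.9]
grip_width: 60.5
finger_force: 30.0
time: 4.27
tool_pos: [594.6, 99.0, 162.3]
tcp_rot: [-3.139, 0.001, 1.566]
contact_force: [-0.1, -0.5, -4.1]
grip_width: 60.1
finger_force: 30.0
```

```bash
python3 -m pendant '[[[0,0,-1],[0,0,0],-1],[[0,0,-0.8],[0,0,0],-1],[[0,0,-0.6],[0,0,0],-1],[[0,0,-0.4],[0,0,0],-1],[[0,0,-0.2],[0,0,0],-1],[[0,0,-0.1],[0,0,0],-1],[[0,0,-0.1],[0,0,0],-1],[[0,0,0],[0,0,0],-1],[[0,0,0],[0,0,0],-1],[[0,0,0],[0,0,0],-1]]'
```

```text
time: 5.1
tool_pos: [595.8, 99.0, 68.2]
tcp_rot: [3.14, -0.0, 1.565]
contact_force: [-0.6, 0.1, -3.9]
grip_width: 60.4
finger_force: 30.0
```

```bash
python3 -m pendant '[[[0,0,-0.04],[0,0,0],-1],[[0,0,-0.04],[0,0,0],-1],[[0,0,0],[0,0,0],-1],[[0,0,0],[0,0,0],-1],[[0,0,0],[0,0,0],-1],[[0,0,0],[0,0,0],-1],[[0,0,0],[0,0,0],-1],[[0,0,0],[0,0,0],-1],[[0,0,0],[0,0,0],-1],[[0,0,0],[0,0,0],-1]]'
```

```text
time: 5.93
tool_pos: [595.8, 99.1, 66.0]
tcp_rot: [3.14, -0.0, 1.565]
contact_force: [-1.4, 0.4, 5.1]
grip_width: 60.8
finger_force: 30.0
```

```bash
python3 -m pendant '[[[0,0,0],[0,0,0],1],[[0,0,0],[0,0,0],1],[[0,0,0],[0,0,0],1],[[0,0,0],[0,0,0],1],[[0,0,0],[0,0,0],1],[[0,0,0],[0,0,0],1],[[0,0,0.3],[0,0,0],1],[[0,0,1],[0,0,0],1],[[0,0,1],[0,0,0],1],[[0,0,1],[0,0,0],1]]'
python3 -m pendant '[[[-0.5,-0.7,0.5],[0,0,0],1],[[-0.6,-0.9,0],[0,0,0],1],[[-0.6,-0.9,0],[0,0,0],1],[[-0.6,-0.9,0],[0,0,0],1],[[-0.6,-0.9,0],[0,0,0],1],[[-0.6,-0.9,0],[0,0,0],1],[[-0.6,-0.9,0],[0,0,0],1],[[-0.6,-0.9,0],[0,0,0],1],[[-0.5,-0.78,0],[0,0,0],1],[[0,0,0],[0,0,0],1]]'
python3 - <<'E'
from plant import bot
import cv2
t=bot.capture("top")[145:275,180:440]
cv2.imwrite("pics/tc2.png",cv2.resize(t,None,fx=3,fy=3,interpolation=cv2.INTER_CUBIC))
E
```

```text
time: 6.77
tool_pos: [595.1, 99.0, 165.5]
tcp_rot: [-3.141, 0.0, 1.565]
contact_force: [0.3, -0.3, 0.1]
grip_width: 91.7
finger_force: 0.0
time: 7.6
tool_pos: [437.3, -137.5, 179.7]
tcp_rot: [-3.141, 0.001, 1.561]
contact_force: [0.8, -1.1, 0.2]
grip_width: 91.4
finger_force: 0.0
```

View pics/tc2.png

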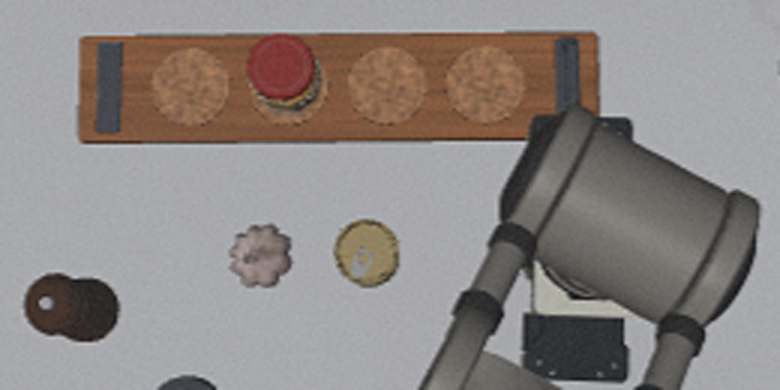

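Honey stands on the second pad from the left, with its lid centred at (281,68) in the crop. I'll check that numerically, then grasp the spice jar.

```bash
python3 -c "
from h import *
print(at('top',*T(281,68),107))"
python3 -m pendant '[[[0.04,0.08,-0.5],[0,0,0],1],[[0,0,-0.8],[0,0,0],1],[[0,0,-0.8],[0,0,0],1],[[0,0,-0.5],[0,0,0],1],[[0,0,-0.3],[0,0,0],1],[[0,0,-0.2],[0,0,0],1],[[0,0,0],[0,0,0],1],[[0,0,0],[0,0,0],-1],[[0,0,0],[0,0,0],-1],[[0,0,0],[0,0,0],-1]]'
python3 -m pendant '[[[0,0,0],[0,0,0],-1],[[0,0,0],[0,0,0],-1],[[0,0,0],[0,0,0],-1],[[0,0,0],[0,0,0],-1],[[0,0,0],[0,0,0],-1],[[0,0,0],[0,0,0],-1],[[0,0,0],[0,0,0],-1],[[0,0,0],[0,0,0],-1],[[0,0,0],[0,0,0],-1],[[0,0,0],[0,0,0],-1]]'
```

```text
[595.  99. 107.]
time: 8.48
tool_pos: [441.1, -132.2, 86.8]
tcp_rot: [3.14, 0.001, 1.565]
contact_force: [1.5, 0.0, -0.0]
grip_width: 76.9
finger_force: 0.0
time: 9.32
tool_pos: [440.5, -131.9, 85.9]
tcp_rot: [-3.141, -0.0, 1.565]
contact_force: [-0.2, 0.3, 0.3]
grip_width: 40.5
finger_force: 29.8
```

```bash
python3 -m pendant '[[[0,0,0.5],[0,0,0],-1],[[0,0,1],[0,0,0],-1],[[0,0,1],[0,0,0],-1],[[0.25,0.25,0.5],[0,0,0],-1],[[0.8,0.7,0],[0,0,0],-1],[[0.8,0.7,0],[0,0,0],-1],[[0.8,0.7,0],[0,0,0],-1],[[0.8,0.7,0],[0,0,0],-1],[[0.8,0.7,0],[0,0,0],-1],[[0.6,0.7,0],[0,0,0],-1]]'
python3 -m pendant '[[[0.4,0.33,0],[0,0,0],-1],[[0,0,-0.3],[0,0,0],-1],[[0,0,-0.7],[0,0,0],-1],[[0,0,-0.6],[0,0,0],-1],[[0,0,-0.3],[0,0,0],-1],[[0,0,-0.2],[0,0,0],-1],[[0,0,-0.04],[0,0,0],-1],[[0,0,0],[0,0,0],-1],[[0,0,0],[0,0,0],-1],[[0,0,0],[0,0,0],-1]]'
```

```text
time: 10.15
tool_pos: [587.5, 2.8, 175.6]
tcp_rot: [3.141, -0.0, 1.565]
contact_force: [0.3, -0.1, -1.5]
grip_width: 40.1
finger_force: 29.8
time: 10.98
tool_pos: [598.6, 11.2, 112.8]
tcp_rot: [3.14, 0.0, 1.565]
contact_force: [0.2, 0.0, -0.4]
grip_width: 40.5
finger_force: 29.8
```

```bash
python3 -m pendant '[[[0,0,-0.05],[0,0,0],-1],[[0,0,-0.05],[0,0,0],-1],[[0,0,-0.03],[0,0,0],-1],[[0,0,-0.03],[0,0,0],-1],[[0,0,0],[0,0,0],-1],[[0,0,0],[0,0,0],-1],[[0,0,0],[0,0,0],-1],[[0,0,0],[0,0,0],-1],[[0,0,0],[0,0,0],-1],[[0,0,0],[0,0,0],-1]]'
```

```text
time: 11.82
tool_pos: [598.1, 11.4, 107.8]
tcp_rot: [3.141, 0.0, 1.565]
contact_force: [-1.7, 0.5, 4.9]
grip_width: 40.5
finger_force: 29.9
```

```bash
python3 -m pendant '[[[0,0,0],[0,0,0],1],[[0,0,0],[0,0,0],1],[[0,0,0],[0,0,0],1],[[0,0,0],[0,0,0],1],[[0,0,0],[0,0,0],1],[[0,0,0],[0,0,0],1],[[0,0,0.4],[0,0,0],1],[[0,0,1],[0,0,0],1],[[0,0,1],[0,0,0],1],[[0,0,1],[0,0,0],1]]'
python3 -m pendant '[[[-0.7,0.9,0],[0,0,0],1],[[-0.7,0.9,0],[0,0,0],1],[[-0.7,0.9,0],[0,0,0],1],[[-0.7,0.9,0],[0,0,0],1],[[-0.7,0.9,0],[0,0,0],1],[[-0.7,0.9,0],[0,0,0],1],[[-0.7,0.9,0],[0,0,0],1],[[-0.7,0.9,0],[0,0,0],1],[[-0.7,0.9,0],[0,0,0],1],[[-0.7,0.77,0],[0,0,0],1]]'
python3 -m pendant '[[[0,0,-0.3],[0,0,0],1],[[0,0,-0.8],[0,0,0],1],[[0,0,-0.8],[0,0,0],1],[[0,0,-0.5],[0,0,0],1],[[0,0,-0.3],[0,0,0],1],[[0,0,0],[0,0,0],1],[[0,0,0],[0,0,0],1],[[0,0,0],[0,0,0],1],[[0,0,0],[0,0,0],1],[[0,0,0],[0,0,0],1]]'
```

```text
time: 12.65
tool_pos: [597.7, 11.5, 209.8]
tcp_rot: [-3.141, -0.0, 1.565]
contact_force: [-0.0, -0.4, 0.4]
grip_width: 91.8
finger_force: 0.0
time: 13.48
tool_pos: [386.8, 279.0, 209.1]
tcp_rot: [3.141, -0.0, 1.565]
contact_force: [1.6, 1.4, 0.5]
grip_width: 91.4
finger_force: 0.0
time: 14.32
tool_pos: [388.6, 277.7, 128.8]
tcp_rot: [3.14, -0.001, 1.565]
contact_force: [1.4, 0.6, -0.3]
grip_width: 91.8
finger_force: 0.0
```

```bash
python3 -m pendant '[[[0,0,-0.2],[0,0,0],1],[[0,0,0],[0,0,0],1],[[0,0,0],[0,0,0],-1],[[0,0,0],[0,0,0],-1],[[0,0,0],[0,0,0],-1],[[0,0,0],[0,0,0],-1],[[0,0,0],[0,0,0],-1],[[0,0,0],[0,0,0],-1],[[0,0,0],[0,0,0],-1],[[0,0,0],[0,0,0],-1]]'
python3 -m pendant '[[[0,0,0],[0,0,0],-1],[[0,0,0],[0,0,0],-1],[[0,0,0],[0,0,0],-1],[[0,0,0.1],[0,0,0],-1],[[0,0,0.5],[0,0,0],-1],[[0,0,1],[0,0,0],-1],[[0,0,1],[0,0,0],-1],[[0,0,1],[0,0,0],-1],[[0,0,0.5],[0,0,0],-1],[[0,0,0],[0,0,0],-1]]'
python3 - <<'E'
from plant import bot
import cv2
t=bot.capture("side")[60:260,200:400]
cv2.imwrite("pics/s2.png",cv2.resize(t,None,fx=2.7,fy=2.7,interpolation=cv2.INTER_CUBIC))
E
```

```text
time: 15.15
tool_pos: [388.0, 277.5, 122.0]
tcp_rot: [3.142, 0.0, 1.565]
contact_force: [0.3, -0.3, -0.3]
grip_width: 46.2
finger_force: 29.8
time: 15.98
tool_pos: [389.5, 278.3, 248.5]
tcp_rot: [3.135, -0.003, 1.565]
contact_force: [0.7, 1.4, -1.8]
grip_width: 46.1
finger_force: 29.8
```

View pics/s2.png

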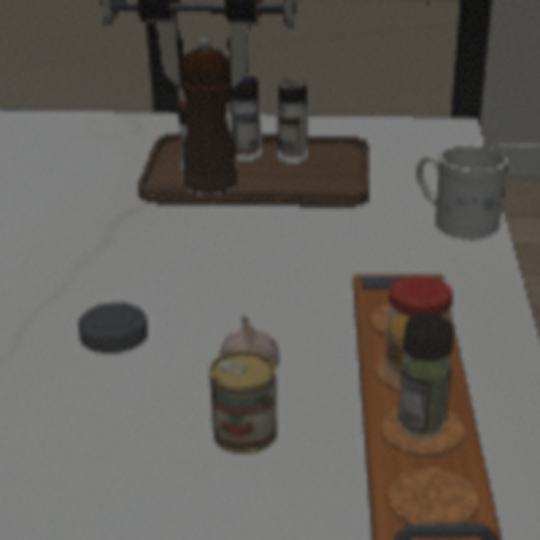

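The mill hangs upright in the jaws at (208,120), and spice and honey stand on their pads. I'll carry the mill over to the handle end.

```bash
python3 -m pendant '[[[0.3,-0.5,0],[0,0,0],-1],[[0.55,-0.92,0],[0,0,0],-1],[[0.55,-0.92,0],[0,0,0],-1],[[0.55,-0.92,0],[0,0,0],-1],[[0.55,-0.92,0],[0,0,0],-1],[[0.55,-0.92,0],[0,0,0],-1],[[0.55,-0.92,0],[0,0,0],-1],[[0.55,-0.92,0],[0,0,0],-1],[[0.55,-0.92,0],[0,0,0],-1],[[0.55,-0.92,0],[0,0,0],-1]]'
python3 -m pendant '[[[0.55,-0.92,0],[0,0,0],-1],[[0.55,-0.92,0],[0,0,0],-1],[[0.55,-0.92,0],[0,0,0],-1],[[0.2,-0.38,0],[0,0,0],-1],[[0,0,0],[0,0,0],-1],[[0,0,-0.5],[0,0,0],-1],[[0,0,-0.8],[0,0,0],-1],[[0,0,-0.8],[0,0,0],-1],[[0,0,-0.6],[0,0,0],-1],[[0,0,-0.3],[0,0,0],-1]]'
```

```text
time: 16.87
tool_pos: [545.2, 12.7, 242.5]
tcp_rot: [-3.138, -0.001, 1.565]
contact_force: [-0.2, 0.2, -1.8]
grip_width: 46.0
finger_force: 29.8
time: 17.7
tool_pos: [598.5, -78.2, 151.1]
tcp_rot: [-3.135, -0.002, 1.566]
contact_force: [-1.2, 0.8, -1.5]
grip_width: 46.0
finger_force: 29.8
```

```bash
python3 -m pendant '[[[0,0,0],[0,0,0],-1],[[0.05,-0.05,0],[0,0,0],-1],[[0,0,0],[0,0,0],-1],[[0,0,0],[0,0,0],-1],[[0,0,0],[0,0,0],-1],[[0,0,0],[0,0,0],-1],[[0,0,0],[0,0,0],-1],[[0,0,0],[0,0,0],-1],[[0,0,0],[0,0,0],-1],[[0,0,0],[0,0,0],-1]]'
```

```text
time: 18.53
tool_pos: [602.5, -81.6, 154.9]
tcp_rot: [3.142, -0.0, 1.565]
contact_force: [-0.1, -0.5, -1.2]
grip_width: 46.3
finger_force: 29.8
```

```bash
python3 -m pendant '[[[-0.05,0.05,-0.1],[0,0,0],-1],[[0,0,-0.1],[0,0,0],-1],[[0,0,-0.05],[0,0,0],-1],[[0,0,-0.03],[0,0,0],-1],[[0,0,-0.03],[0,0,0],-1],[[0,0,-0.02],[0,0,0],-1],[[0,0,0],[0,0,0],-1],[[0,0,0],[0,0,0],-1],[[0,0,0],[0,0,0],-1],[[0,0,0],[0,0,0],-1]]'
```

```text
time: 19.37
tool_pos: [601.1, -80.1, 145.1]
tcp_rot: [3.141, 0.0, 1.565]
contact_force: [-0.7, -1.0, -1.6]
grip_width: 45.7
finger_force: 29.8
```

```bash
python3 -m pendant '[[[0,0,-0.02],[0,0,0],-1],[[0,0,-0.02],[0,0,0],-1],[[0,0,0],[0,0,0],-1],[[0,0,0],[0,0,0],-1],[[0,0,0],[0,0,0],-1],[[0,0,0],[0,0,0],-1],[[0,0,0],[0,0,0],-1],[[0,0,0],[0,0,0],-1],[[0,0,0],[0,0,0],-1],[[0,0,0],[0,0,0],-1]]'
python3 - <<'E'
from plant import bot
import cv2
t=bot.capture("side")[110:330,220:400]
cv2.imwrite("pics/s3.png",cv2.resize(t,None,fx=2.7,fy=2.7,interpolation=cv2.INTER_CUBIC))
E
```

```text
time: 20.2
tool_pos: [601.1, -80.1, 144.0]
tcp_rot: [3.141, 0.0, 1.565]
contact_force: [0.5, 1.0, 1.1]
grip_width: 46.4
finger_force: 29.8
```

View pics/s3.png

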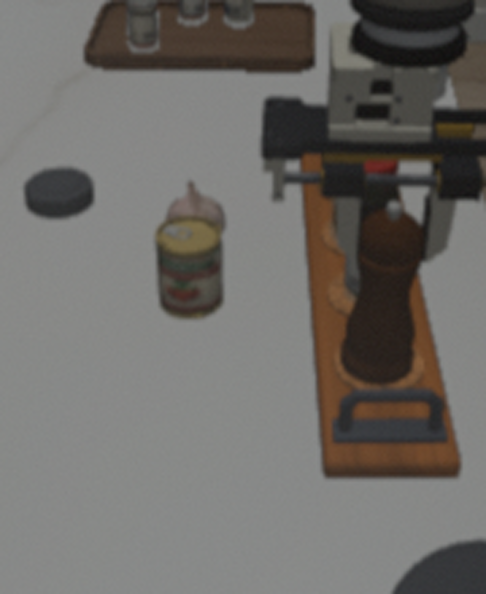

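The mill is on the pad, with its foot at (378,368) and knob at (394,208). I'll compare that with a projected upright mill.

```bash
cat >> h.py <<'E'
def proj(n,P):
    p=bot.camera_params(n);f=200/np.tan(np.radians(p["fovy"]/2));q=p["camera_from_world"]@np.r_[P,1]
    return np.array([p["cx"]+f*q[0]/q[2],p["cy"]+f*q[1]/q[2]])
E
python3 -c "
from h import *
for z in(22,172):print((proj('side',[601,-80,z])-[219.5,109.5])*2.7-.5)"
```

```text
[378.02647593 360.2147675 ]
[392.15137174 201.71934536]
```

```bash
python3 -m pendant '[[[0,0,0],[0,0,0],1],[[0,0,0],[0,0,0],1],[[0,0,0],[0,0,0],1],[[0,0,0],[0,0,0],1],[[0,0,0],[0,0,0],1],[[0,0,0],[0,0,0],1],[[0,0,0.3],[0,0,0],1],[[0,0,0.7],[0,0,0],1],[[0,0,1],[0,0,0],1],[[0,0,0.5],[0,0,0],1]]'
python3 -m pendant '[[[-0.5,0.3,0],[0,0,0],1],[[-0.7,0.45,0],[0,0,0],1],[[-0.7,0.45,0],[0,0,0],1],[[-0.7,0.45,0],[0,0,0],1],[[-0.7,0.45,0],[0,0,0],1],[[-0.7,0.45,0],[0,0,0],1],[[-0.7,0.45,0],[0,0,0],1],[[-0.4,0.25,0],[0,0,0],1],[[-0.18,0.1,0],[0,0,0],1],[[0,0,0],[0,0,0],1]]'
python3 - <<'E'
from plant import bot
import cv2
t=bot.capture("top")[145:275,180:440]
cv2.imwrite("pics/tc3.png",cv2.resize(t,None,fx=3,fy=3,interpolation=cv2.INTER_CUBIC))
E
```

```text
time: 21.08
tool_pos: [602.0, -80.3, 222.7]
tcp_rot: [3.137, 0.001, 1.565]
contact_force: [-0.1, -0.6, 1.1]
grip_width: 91.7
finger_force: 0.0
time: 21.92
tool_pos: [442.1, 20.9, 219.7]
tcp_rot: [3.14, 0.0, 1.566]
contact_force: [-0.2, -0.5, -0.7]
grip_width: 91.6
finger_force: 0.0
```

View pics/tc3.png

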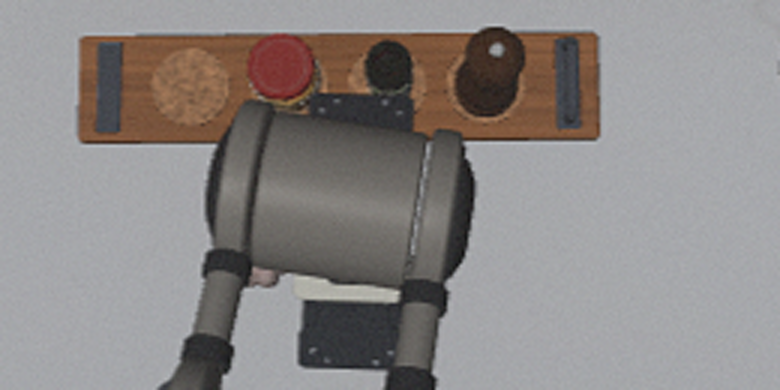

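Mill, spice and honey stand on their pads, with the knob at (496,48) and the spice cap at (389,65). I'll descend on the tin.

```bash
python3 -c "
from h import *
print(at('top',*T(496,48),172),at('top',*T(389,65),127))"
python3 -m pendant '[[[0,-0.02,-0.7],[0,0,0],1],[[0,0,-1],[0,0,0],1],[[0,0,-1],[0,0,0],1],[[0,0,-1],[0,0,0],1],[[0,0,-1],[0,0,0],1],[[0,0,-0.7],[0,0,0],1],[[0,0,-0.4],[0,0,0],1],[[0,0,-0.2],[0,0,0],1],[[0,0,0],[0,0,0],1],[[0,0,0],[0,0,0],-1]]'
python3 -m pendant '[[[0,0,0],[0,0,0],-1],[[0,0,0],[0,0,0],-1],[[0,0,0],[0,0,0],-1],[[0,0,0],[0,0,0],-1],[[0,0,0],[0,0,0],-1],[[0,0,0],[0,0,0],-1],[[0,0,0],[0,0,0],-1],[[0,0,0],[0,0,0],-1],[[0,0,0],[0,0,0],-1],[[0,0,0],[0,0,0],-1]]'
```

```text
[603.3 -80.  172. ] [596.1   6.5 127. ]
time: 22.8
tool_pos: [443.5, 19.4, 39.0]
tcp_rot: [3.141, 0.0, 1.564]
contact_force: [-0.8, 0.4, 0.4]
grip_width: 88.4
finger_force: 0.0
time: 23.63
tool_pos: [442.6, 19.9, 39.2]
tcp_rot: [3.141, 0.0, 1.565]
contact_force: [-2.9, -0.6, 5.2]
grip_width: 57.2
finger_force: 30.0
```

```bash
python3 -m pendant '[[[0,0,0.5],[0,0,0],-1],[[0,0,1],[0,0,0],-1],[[0,0,1],[0,0,0],-1],[[0,0,1],[0,0,0],-1],[[0.3,0.35,0.7],[0,0,0],-1],[[0.7,0.8,0],[0,0,0],-1],[[0.7,0.8,0],[0,0,0],-1],[[0.7,0.8,0],[0,0,0],-1],[[0.7,0.8,0],[0,0,0],-1],[[0.7,0.8,0],[0,0,0],-1]]'
python3 -m pendant '[[[0.7,0.8,0],[0,0,0],-1],[[0.52,0.5,0],[0,0,0],-1],[[0,0,-0.3],[0,0,0],-1],[[0,0,-0.8],[0,0,0],-1],[[0,0,-0.8],[0,0,0],-1],[[0,0,-0.7],[0,0,0],-1],[[0,0,-0.4],[0,0,0],-1],[[0,0,-0.2],[0,0,0],-1],[[0,0,0],[0,0,0],-1],[[0,0,0],[0,0,0],-1]]'
```

```text
time: 24.47
tool_pos: [557.1, 151.6, 164.4]
tcp_rot: [-3.141, 0.0, 1.565]
contact_force: [-0.0, -0.7, -1.9]
grip_width: 56.8
finger_force: 30.0
time: 25.3
tool_pos: [593.6, 189.2, 69.4]
tcp_rot: [3.141, -0.0, 1.565]
contact_force: [-0.2, -0.3, -1.2]
grip_width: 56.7
finger_force: 30.0
```

```bash
python3 -m pendant '[[[0,0,-0.1],[0,0,0],-1],[[0,0,-0.06],[0,0,0],-1],[[0,0,-0.04],[0,0,0],-1],[[0,0,-0.03],[0,0,0],-1],[[0,0,-0.02],[0,0,0],-1],[[0,0,0],[0,0,0],-1],[[0,0,0],[0,0,0],-1],[[0,0,0],[0,0,0],-1],[[0,0,0],[0,0,0],-1],[[0,0,0],[0,0,0],-1]]'
```

```text
time: 26.13
tool_pos: [593.3, 189.4, 61.4]
tcp_rot: [3.141, -0.0, 1.565]
contact_force: [0.1, -0.0, -1.6]
grip_width: 57.0
finger_force: 30.0
```

Lower a little to touch, then release, lift and back away.

```bash
python3 -m pendant '[[[0,0,-0.02],[0,0,0],-1],[[0,0,0],[0,0,0],-1],[[0,0,0],[0,0,0],-1],[[0,0,0],[0,0,0],-1],[[0,0,0],[0,0,0],1],[[0,0,0],[0,0,0],1],[[0,0,0],[0,0,0],1],[[0,0,0],[0,0,0],1],[[0,0,0],[0,0,0],1],[[0,0,0],[0,0,0],1]]'
python3 -m pendant '[[[0,0,0.3],[0,0,0],1],[[0,0,0.8],[0,0,0],1],[[0,0,1],[0,0,0],1],[[0,0,1],[0,0,0],1],[[-0.5,0.2,0.5],[0,0,0],1],[[-0.9,0.3,0],[0,0,0],1],[[-0.9,0.3,0],[0,0,0],1],[[-0.9,0.3,0],[0,0,0],1],[[-0.9,0.3,0],[0,0,0],1],[[-0.9,0.3,0],[0,0,0],1]]'
python3 - <<'E'
from plant import bot
import cv2
t=bot.capture("top")[145:275,180:440]
cv2.imwrite("pics/tc4.png",cv2.resize(t,None,fx=3,fy=3,interpolation=cv2.INTER_CUBIC))
t=bot.capture("side")[110:330,220:400]
cv2.imwrite("pics/sc4.png",cv2.resize(t,None,fx=2.7,fy=2.7,interpolation=cv2.INTER_CUBIC))
E
```

```text
time: 26.97
tool_pos: [593.2, 189.3, 60.6]
tcp_rot: [-3.142, 0.0, 1.565]
contact_force: [-0.2, -0.0, -0.8]
grip_width: 90.0
finger_force: 0.0
time: 27.8
tool_pos: [442.0, 240.6, 169.5]
tcp_rot: [3.141, -0.0, 1.565]
contact_force: [-0.1, 1.2, 0.2]
grip_width: 91.9
finger_force: 0.0
```

View pics/tc4.png

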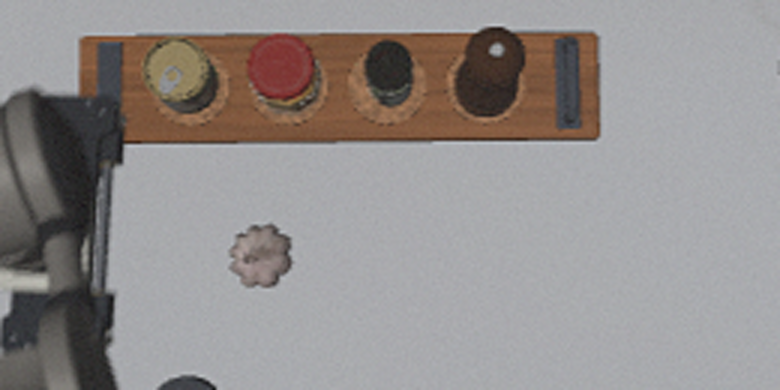

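View pics/sc4.png

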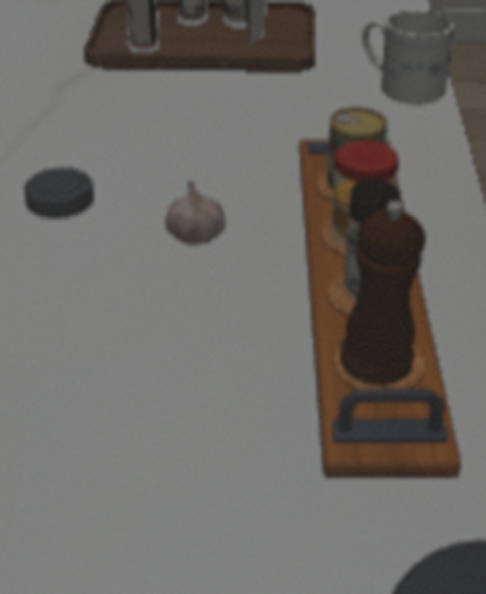

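All four stand upright on their pads: tin lid (178,70), honey (281,68), spice (389,65) and knob (496,48). The garlic is unmoved at (261,256). I'll check the tin and hand in.

```bash
python3 -c "
from h import *
p=at('top',*T(178,70),94);print(p)
if abs(p[0]-593)<5 and abs(p[1]-189.5)<5: print(bot.close_job())"
```

```text
[593.4 189.2  94. ]
the job is handed in; nothing more can be done
None
```

The job is handed in: from the handle end, the mill, spice jar, honey jar and tomato tin stand upright, each within about 4 mm of its pad's centre by camera measurement, and the garlic was left where it was.

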